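Put the washed pickling crocks back together

TASK

The two pickling crocks and their parts have been washed and lie about on the counter: put each crock back together where it stands. Lower into each crock the stoneware weight of its size, flat on the bottom with the knob up, and only then close it with the wooden lid of its size, properly seated in the mouth. Set the pieces down rather than drop them, do not push the crocks about, and leave the bottle, the jar and the spoon alone.

Things in the scene. Friction and masses are not known exactly. Their poses are not given: they have to be found in the camera images.
- crock_large: The larger of two open white stoneware crocks with thin blue lines, upright: 168 mm across (194 over its two small lug handles along its own y), 90 mm high, wall 7 mm, mouth 154 mm across; flat inner floor 10 mm above the underside. Loose, 1.7 kg. Origin: centre of the underside; z up.
- crock_small: The smaller white stoneware crock of the same make: 136 mm across (162 over the lugs), 76 mm high, wall 7 mm, mouth 122 mm across; flat inner floor 10 mm above the underside. Loose, 1.0 kg. Origin: centre of the underside; z up.
- weight_large_center (a point): Large weight, for the large crock: a bare grey-brown stoneware disc 124 mm across, 16 mm thick, with a knob on top (stem 18 across, 18 high; cylindrical head 30 across, 18 high). 52 mm high in all, about 0.42 kg, lying knob up. Point: on its axis half-way up, 26 mm above its underside and 17 mm below the middle of the knob's head, where it is gripped. z up.
- weight_small_center (a point): Small weight, for the small crock: a bare grey-brown stoneware disc 94 mm across, 16 mm thick, with a knob on top (stem 18 across, 18 high; cylindrical head 30 across, 18 high). 52 mm high in all, about 0.24 kg, lying knob up. Point: on its axis half-way up, 26 mm above its underside and 17 mm below the middle of the knob's head, where it is gripped. z up.
- lid_large_center (a point): Large wooden lid, for the large crock: a board 168 mm across, 12 thick, on a plug 138 across, 8 deep (8 mm of play in the mouth); knob as on the weights (stem 18 high, head 30 across, 18 high). 56 mm high, 0.2 kg, lying knob up. Point: on its axis half-way up, 28 mm above the plug's underside (20 mm above the crock's rim once seated), 19 mm below the middle of the knob's head. z up.
- lid_small_center (a point): Small wooden lid, for the small crock: a board 136 mm across, 12 thick, on a plug 106 across, 8 deep (8 mm of play in the mouth); knob as on the weights (stem 18 high, head 30 across, 18 high). 56 mm high, 0.13 kg, lying knob up. Point: on its axis half-way up, 28 mm above the plug's underside (20 mm above the crock's rim once seated), 19 mm below the middle of the knob's head. z up.
- oil_bottle_center (a point): Bystander: green glass oil bottle, 68 mm across, 210 mm high, upright beyond the work. Point half-way up.
- olive_jar_center (a point): Bystander: amber glass jar with a dark cap, 76 mm across, 110 mm high, upright beyond the work. Point half-way up.
- ladle: Bystander: steel serving spoon, 220 mm long, lying at the robot's right. Origin about mid-length, on its underside.

How it is judged:
By the outcome, as a careful person would: the job done as asked, in the order asked, and still so for the second after the job is handed in, with the robot touching nothing.
It also fails if it takes over 104 s, if anything falls off the work surface, if the arm or the gripper's body presses on something with over 40 N, if the wrist force passes 120 N, or if a joint passes its speed limit or range.

ROBOT

A 6-joint arm with a two-finger parallel gripper is mounted at the origin on the work surface. World frame = base frame: x ahead of the robot, y to its left, z up, the work surface at z = 0. Lengths are in m, angles in rad, forces in N, time in s.
With the tool pointing down it reaches from about 0.375 to 0.975 m from the base axis. Payload 3.8 kg.
Tool frame: the origin (TCP) lies midway between the tips of the shut fingers; the grasp point (between the pads) lies 19 mm behind it; z points along the fingers, y is the direction in which the jaws open and shut (so a half turn about z gives the same grasp; the last joint's range is limited). The gripper opens to 85 mm and grips with 20 to 120 N. Pads are 22 mm wide; open, the fingers measure 114 mm over their backs; the gripper's body (76 mm by 85 mm) begins 54 mm behind the grasp point. The pads swing forward as they close: fully open they stand 13 mm farther back than shut.
Start: joints at [-1.258, 0.264, 1.604, -0, 1.274, -0.037], TCP at [0.231, -0.634, 0.231] pointing down, gripper open.
Joint ranges: [-2.63, 2.63], [-0.94, 2.18], [0.31, 2.57], [-1.31, 4.45], [0, 2.66], [-2.55, 2.55]. Speed limits (rad/s): [2.57, 2.57, 3.14, 3.14, 3.14, 3.14].

INTERFACE

Orientations are given as a rotation vector (axis times angle).
In Python, from workcell import bot gives the robot as it stands.
- The arm moves only by the tool drive_tool, never from a script. Its argument "deltas" is a list of rows, each an object with "hand": the opening, from 0 (shut) to 1 (fully open); "offset": the shift along the world's x, y, z in cm, a list of three; "angular": the turn, a rotation vector about the world's x, y, z in degrees, a list of three. A call has 1 to 8 rows; each row is the pose to reach, as a shift and turn from the pose commanded when the call began; what a row does not reach only later rows make up. A row lasts 1/8 s, in which the tool goes at most 62.5 mm and 10.7 degrees, less where a joint would pass 70% of its speed; a pose out of reach is approached as far as the arm can. A call with a gripper value outside its range is refused whole. The fingers move at their own pace and stop on an object; "force" is the grip in N (left out, the last holds). Time passes only in rows, so rows that repeat a pose let the fingers close. It gives the time, the measured TCP pose, the force and the opening at its end, in the units of the state.
- bot.read_state(): the state, without advancing time (a new reading comes with each control period).
- bot.read_camera(name): name is "scene" or "top" or "wrist"; returns a dict with "frame" (400x640x3 uint8, blue, green, red), "mtx" (3x3 intrinsics, pixels), "k1" (the pictures are not rectified: a ray, as slopes to the right and down, at radius r is drawn at 1 + k1 r^2 times it, then the intrinsics apply), "R" (3x3) and "t" (3): a world point X has camera coordinates R X + t. Camera axes: x right, y down, z forward; pixel columns grow to the right and rows downward; lengths in m; the calibration is good to about 2 mm. A picture is of the moment at which its call begins. There is no depth.
- bot.finish_job(): hands the job in, once; it reports no verdict.
The state is a dict: "time": time; "q": joint angles; "joint_vel": joint speeds; "joint_torque": joint torques, N m; "tool_pos": TCP position; "tcp_rot": TCP orientation; "wrist_force": force on the tool from outside, world axes, zero at the start; "torque": the same for the moment, N m; "width": opening from 0.0 (shut) to 1.0 (fully open).
Only numpy, scipy, OpenCV 4.12 (cv2) and the standard library are available. Lean on these libraries where they do the work, as an engineer would, in place of code of your own. Each camera call takes 0.05 s, during which the arm holds its last target. There are 200 camera calls.

## Working session

There is one attempt and no reset: what is moved stays moved. The work goes in short steps, Python scripts to look and compute and a tool call to move; the robot and the scene stay as the last step left them, time stands still between calls to the robot, and variables do not carry over. Pictures are saved under pics/ and viewed, about 12 in all and at most 16, crops included, and the job is handed in when it is done.

Besides the shell and the picture viewer there is one more tool, called after "Emit:" as a command line: name --argument value ..., lists and objects as JSON in quotes. drive_tool: Moves the arm, as the interface text tells. Its arguments: {"type":"object","properties":{"deltas":{"type":"array"},"force":{"type":"number"}},"required":["deltas"]}

```bash
mkdir -p pics; ls
cat > h.py <<'E'
import numpy as np, cv2
from workcell import bot
def snap(n,f=None):
    c=bot.read_camera(n); c={k:(np.array(v) if k!='k1' else v) for k,v in c.items()}
    if f: cv2.imwrite('pics/'+f,c['frame'])
    return c
def ray(c,u,v):
    d=cv2.undistortPoints(np.array([[[u,v]]],float),c['mtx'].astype(float),np.array([c['k1'],0,0,0.]))[0,0]
    R,t=c['R'],c['t']
    return -R.T@t, R.T@np.array([d[0],d[1],1])
def onz(c,u,v,z):
    o,d=ray(c,u,v); return o+d*(z-o[2])/d[2]
def proj(c,X):
    p,_=cv2.projectPoints(np.array(X,float).reshape(-1,1,3),cv2.Rodrigues(c['R'])[0],c['t'],c['mtx'].astype(float),np.array([c['k1'],0,0,0.]))
    return p[:,0]
E
python3 - <<'E'
from h import *
for n in('top','scene'):
    c=snap(n,n+'0.png');print(n,-c['R'].T@c['t'],c['R'][2],c['mtx'][0,0],c['k1'])
s=bot.read_state();print(s)
E
```

```text
pics
top [ 0.3127726  -0.00634742  1.25447892] [ 0.17357403  0.01299518 -0.98473508] 457.5077172627239 -0.07047309186331246
scene [ 1.41146633 -0.39944507  1.17950938] [-0.61930649  0.26949028 -0.73745132] 480.9510357061213 -0.10940022258841811
{'time': 0.1, 'q': array([-1.25789552e+00,  2.64689889e-01,  1.60523945e+00,  4.22759693e-05,
        1.27371179e+00, -3.69198951e-02]), 'joint_vel': array([-0.00125489, -0.00161226, -0.0027673 ,  0.00048319,  0.00039367,
       -0.00134715]), 'joint_torque': array([ 7.99367808e-04, -5.16706252e+01, -3.68590879e+01,  4.68843643e-05,
        6.33582822e-03, -2.26660273e-05]), 'tool_pos': array([ 0.23113674, -0.63348654,  0.23007731]), 'tcp_rot': array([-3.09165853e+00, -5.46326249e-01,  3.79489223e-04]), 'wrist_force': array([-1.13985319, -0.6312667 ,  0.41219289]), 'torque': array([-0.00907551, -0.02141659, -0.0429571 ]), 'width': 0.9974321113637316}
```

View pics/top0.png

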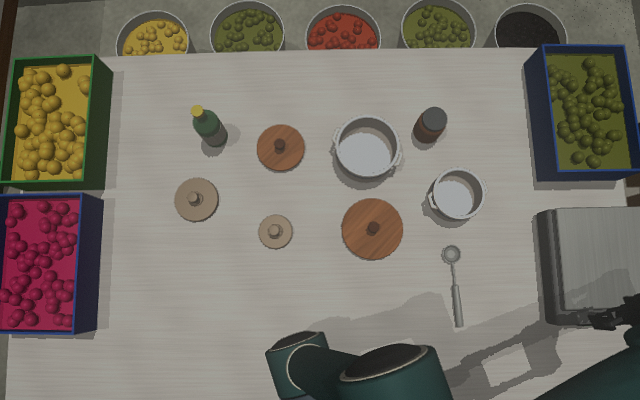

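View pics/scene0.png

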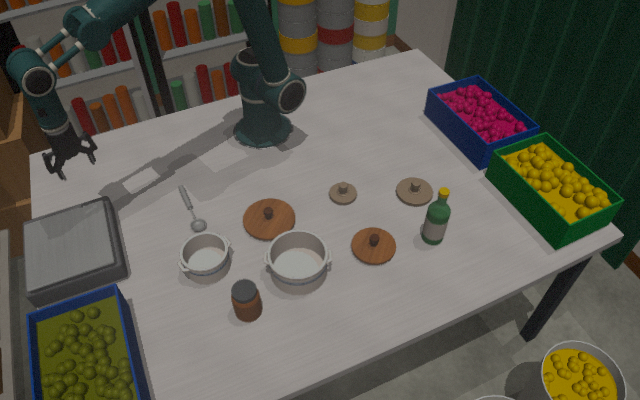

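The top view shows the large crock at (367,147), small crock (458,195), large weight (196,199), small weight (275,232), small lid (281,147), large lid (373,229), bottle (210,130), jar (430,125) and spoon (455,285). The scene view agrees, and all pieces lie knob up.

```bash
cat > m.py <<'E'
from h import *
def circ(P):
    A=np.c_[2*P[:,:2],np.ones(len(P))]; 
    for _ in range(6):
        s=np.linalg.lstsq(A,(P[:,:2]**2).sum(1),rcond=None)[0]; r=np.sqrt(s[2]+s[0]**2+s[1]**2)
        e=np.abs(np.hypot(P[:,0]-s[0],P[:,1]-s[1])-r); k=e<max(2*np.median(e),.0015); P=P[k];A=A[k]
    return s[0],s[1],r
c=cv2.imread('pics/top0.png')
hsv=cv2.cvtColor(c,cv2.COLOR_BGR2HSV)
for n,p in dict(WL=(185,207),WS=(265,240),LS=(268,155),LL=(355,240),table=(320,180),rimL=(338,135)).items(): print(n,hsv[p[1],p[0]])
cv2.imwrite('pics/crop.png',cv2.resize(c[100:270,310:510],None,fx=4,fy=3.5,interpolation=cv2.INTER_CUBIC)[:600])
cam=snap('top'); out={}
mask=((hsv[...,1]>55)&(hsv[...,0]<25)).astype(np.uint8)
for n,p,z in (('WL',(196,205),.016),('WS',(272,240),.016),('LS',(270,155),.020),('LL',(355,235),.020)):
    _,lab=cv2.connectedComponents(mask); m=(lab==lab[p[1],p[0]]).astype(np.uint8)
    ct=max(cv2.findContours(m,cv2.RETR_EXTERNAL,cv2.CHAIN_APPROX_NONE)[0],key=len)[:,0]
    P=np.array([onz(cam,u,v,z) for u,v in ct]); print(n,len(ct),np.round(circ(P),4))
E
python3 m.py
```

```text
WL [ 17  62 132]
WS [ 16  59 142]
LS [ 12 122 121]
LL [ 12 126 127]
table [ 18  19 163]
rimL [ 90   5 169]
WL 119 [0.534  0.3434 0.0591]
WS 93 [0.4407 0.1232 0.0439]
LS 131 [0.6765 0.108  0.0663]
LL 172 [ 0.4442 -0.1399  0.0822]
```

View pics/crop.png

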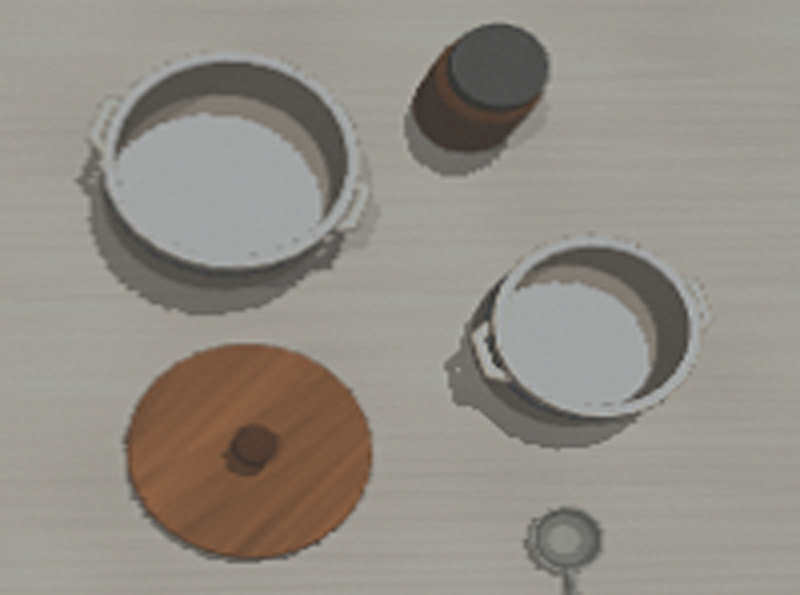

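The crop shows both rims clearly as bluish white. The large rim spans about x 105–360 and y 55–270 in the crop; the small one spans about 490–700 and 235–415.

```bash
cat > m2.py <<'E'
from h import *
from scipy.optimize import least_squares
def fitr(P,r,x0):
    return least_squares(lambda x:np.hypot(P[:,0]-x[0],P[:,1]-x[1])-r-x[2],[*x0,0],loss='cauchy',f_scale=.001).x
c=cv2.imread('pics/top0.png'); cam=snap('top')
b=c.astype(int); white=((b[...,0]>=b[...,2])&(b[...,1]>125)).astype(np.uint8)
for n,p,z,r,box in (('CL',(367,147),.09,.084,(325,105,408,195)),('CS',(458,195),.076,.068,(420,160,495,228))):
    m=np.zeros_like(white); x0,y0,x1,y1=box; m[y0:y1,x0:x1]=white[y0:y1,x0:x1]
    g=onz(cam,*p,z)[:2]
    cs,_=cv2.findContours(m,cv2.RETR_LIST,cv2.CHAIN_APPROX_NONE)
    P=np.array([onz(cam,u,v,z) for q in cs for u,v in q[:,0]])
    for rr in (r,r-.007):
        d=np.hypot(*(P[:,:2]-g).T); Q=P[abs(d-rr)<.012]; f=fitr(Q,rr,g)
        e=abs(np.hypot(*(Q[:,:2]-f[:2]).T)-rr-f[2]); print(n,rr,len(Q),(e<.002).sum(),np.round(f,4))
# knobs
hsv=cv2.cvtColor(c,cv2.COLOR_BGR2HSV)
for n,p,z in (('LL',(373,228),.056),('LS',(280,146),.056),('WL',(194,198),.052),('WS',(274,230),.052),):print(n,np.round(onz(cam,*p,z),3))
for n,p,z in (('jar',(434,117),.11),('bottle',(197,110),.21),('spoonbowl',(452,253),.01),('spoonend',(459,326),.01)):print(n,np.round(onz(cam,*p,z),3))
E
python3 m2.py
```

```text
CL 0.084 305 216 [ 0.6567 -0.1288 -0.0032]
CL 0.077 314 214 [ 0.6567 -0.1288  0.0037]
CS 0.068 313 190 [ 0.5269 -0.3666 -0.0029]
CS 0.061000000000000006 297 170 [ 0.5277 -0.3666  0.003 ]
LL [ 0.44  -0.139  0.056]
LS [0.669 0.105 0.056]
WL [0.53  0.338 0.052]
WS [0.44  0.122 0.052]
jar [ 0.724 -0.305  0.11 ]
bottle [0.719 0.293 0.21 ]
spoonbowl [ 0.373 -0.356  0.01 ]
spoonend [ 0.18  -0.363  0.01 ]
```

Emit:
drive_tool --deltas '[{"hand": 1,"offset": [5,4,0],"angular": [0,0,0]},{"hand": 1,"offset": [10,8,0],"angular": [0,0,0]},{"hand": 1,"offset": [14,13,0],"angular": [0,0,0]},{"hand": 1,"offset": [17,18,0],"angular": [0,0,0]},{"hand": 1,"offset": [20,23,0],"angular": [0,0,0]},{"hand": 1,"offset": [21,29,0],"angular": [0,0,0]},{"hand": 1,"offset": [21,35,0],"angular": [0,0,0]},{"hand": 1,"offset": [21,41,0],"angular": [0,0,0]}]' --force 40

```text
time: 1.2
tool_pos: [0.4412, -0.2221, 0.2311]
tcp_rot: [-3.093, -0.547, -0.0]
wrist_force: [0.7, 0.7, 0.9]
width: 1.002
```

Emit:
drive_tool --deltas '[{"hand": 1,"offset": [0,6,0],"angular": [0,0,0]},{"hand": 1,"offset": [0,12,0],"angular": [0,0,0]},{"hand": 1,"offset": [0,18,0],"angular": [0,0,0]},{"hand": 1,"offset": [0,24,0],"angular": [0,0,0]},{"hand": 1,"offset": [0,30,0],"angular": [0,0,0]},{"hand": 1,"offset": [0,34.6,-3],"angular": [0,0,0]},{"hand": 1,"offset": [0,34.6,-6],"angular": [0,0,0]},{"hand": 1,"offset": [0,34.6,-6],"angular": [0,0,0]}]'

```text
time: 2.2
tool_pos: [0.4387, 0.122, 0.1687]
tcp_rot: [3.093, 0.549, -0.01]
wrist_force: [0.1, 0.5, -1.1]
width: 1.002
```

Run:
```python
from h import *
c=snap('wrist','w1.png');print(-c['R'].T@c['t'],c['R'],proj(c,[[.440,.1225,.052]]),bot.read_state()['tool_pos'],bot.read_state()['q'])
```

```text
[0.50446082 0.1457634  0.30982046] [[ 0.34429457 -0.93886113 -0.00101611]
 [-0.90166793 -0.33095648  0.2783213 ]
 [-0.26164133 -0.09490831 -0.96048749]] [[326.2795053  188.68336347]] [0.44024887 0.12178838 0.17044807] [ 2.15450473e-01 -1.06508694e-01  2.11792741e+00 -1.49402747e-04
  1.13301103e+00  1.43593207e+00]
```

View pics/w1.png

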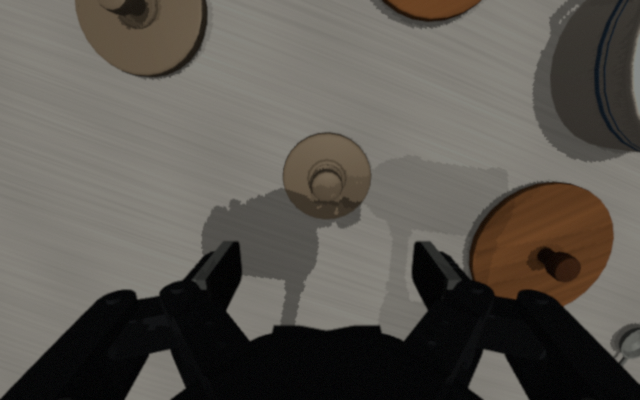

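The wrist view shows the small weight's knob at (326,184) against a predicted (326,189), so about +2–3 mm in x. I'll descend and grip.

Emit:
drive_tool --deltas '[{"hand": 1,"offset": [0.1,0.1,-5],"angular": [0,0,0]},{"hand": 1,"offset": [0.1,0.1,-10],"angular": [0,0,0]},{"hand": 1,"offset": [0.1,0.1,-13],"angular": [0,0,0]},{"hand": 1,"offset": [0.1,0.1,-14.7],"angular": [0,0,0]},{"hand": 0,"offset": [0.1,0.1,-14.7],"angular": [0,0,0]},{"hand": 0,"offset": [0.1,0.1,-14.7],"angular": [0,0,0]},{"hand": 0,"offset": [0.1,0.1,-14.7],"angular": [0,0,0]},{"hand": 0,"offset": [0.1,0.1,-14.7],"angular": [0,0,0]}]'

```text
time: 3.25
tool_pos: [0.4439, 0.1231, 0.026]
tcp_rot: [3.094, 0.547, 0.005]
wrist_force: [-0.1, -1.5, 5.9]
width: 0.339
```

Emit:
drive_tool --deltas '[{"hand": 0,"offset": [0,0,1],"angular": [0,0,0]},{"hand": 0,"offset": [0,0,4],"angular": [0,0,0]},{"hand": 0,"offset": [0,0,8],"angular": [0,0,0]},{"hand": 0,"offset": [0,-2,12],"angular": [0,0,0]},{"hand": 0,"offset": [0.5,-6,14],"angular": [0,0,0]},{"hand": 0,"offset": [1,-11,14],"angular": [0,0,0]},{"hand": 0,"offset": [2,-16,14],"angular": [0,0,0]},{"hand": 0,"offset": [3,-21,14],"angular": [0,0,0]}]' --force 60

```text
time: 4.25
tool_pos: [0.472, -0.0884, 0.1647]
tcp_rot: [-3.094, -0.547, -0.001]
wrist_force: [0.8, 0.1, -2.0]
width: 0.33
```

Emit:
drive_tool --deltas '[{"hand": 0,"offset": [1,-5,0],"angular": [0,0,0]},{"hand": 0,"offset": [2,-10,0],"angular": [0,0,0]},{"hand": 0,"offset": [3,-15,0],"angular": [0,0,0]},{"hand": 0,"offset": [4,-20,0],"angular": [0,0,0]},{"hand": 0,"offset": [5,-24,0],"angular": [0,0,0]},{"hand": 0,"offset": [5.5,-27,0],"angular": [0,0,0]},{"hand": 0,"offset": [5.5,-27.9,0],"angular": [0,0,0]},{"hand": 0,"offset": [5.5,-27.9,0],"angular": [0,0,0]}]'

```text
time: 5.25
tool_pos: [0.5268, -0.3658, 0.1639]
tcp_rot: [-3.093, -0.545, 0.001]
wrist_force: [-0.2, 0.7, -2.2]
width: 0.33
```

Run:
```python
from h import *
c=snap('wrist','w2.png');t=snap('top','t2.png');print(proj(c,[[.527,-.3666,.076]]),bot.read_state()['tool_pos'],bot.read_state()['wrist_force'],bot.read_state()['width'])
a=t['frame'][130:255,380:520]; a=cv2.resize(a,None,fx=2.9,fy=3.2,interpolation=cv2.INTER_CUBIC)
cv2.imwrite('pics/c2.png',np.hstack([cv2.resize(c['frame'],None,fx=.62,fy=1)[:400],a[:400]])); print(c['mtx'],c['k1'])
```

```text
[[327.38926852 199.84370347]] [ 0.52695018 -0.36479239  0.16408544] [-0.50715977 -0.31204463 -2.10856494] 0.32692487754259986
[[289.2388718    0.         326.37757665]
 [  0.         289.2388718  195.12017614]
 [  0.           0.           1.        ]] -0.04103196465255053
```

View pics/c2.png

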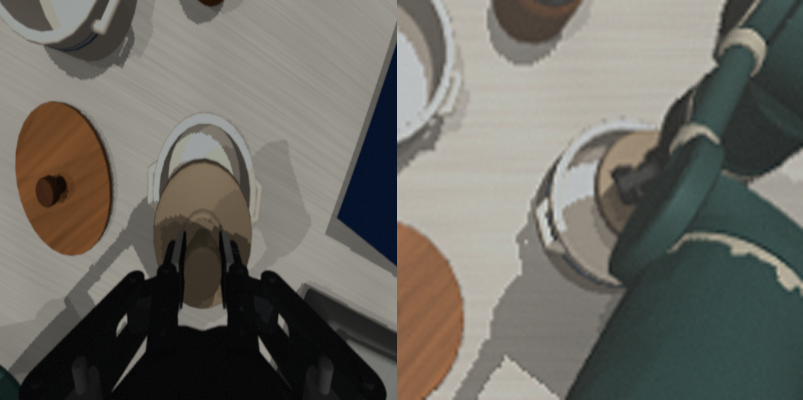

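The wrist view has the weight held level over the small crock. The far rim edge is at (328,113) and the rim sides are at about 247 and 410, so it is centred laterally. I'll do a quick check in depth.

Run:
```python
from h import *
from scipy.optimize import least_squares
c=snap('wrist'); f=c['frame'].astype(int)
print(onz(c,328,113,.076), 'pred', proj(c,[[.527,-.3666,.076]]))
o=-c['R'].T@c['t']; 
w=((f[...,0]>=f[...,2]-3)&(f[...,1]>120)).astype(np.uint8); w[260:]=0; w[:,:235]=0;w[:,425:]=0
cs,_=cv2.findContours(w,cv2.RETR_EXTERNAL,cv2.CHAIN_APPROX_NONE)
ct=max(cs,key=cv2.contourArea)[:,0]; P=np.array([onz(c,u,v,.076) for u,v in ct])
P=P[abs(np.hypot(P[:,0]-.527,P[:,1]+.3666)-.068)<.012]
s=least_squares(lambda x:np.hypot(P[:,0]-x[0],P[:,1]-x[1])-.068,[.527,-.3666],loss='cauchy',f_scale=.001).x
print(len(P),s)
```

```text
[ 0.59251338 -0.34218049  0.076     ] pred [[328.42354798 200.37274027]]
405 [ 0.52803993 -0.36848445]
```

Emit:
drive_tool --deltas '[{"hand": 0,"offset": [0.1,-0.2,-3],"angular": [0,0,0]},{"hand": 0,"offset": [0.1,-0.2,-6],"angular": [0,0,0]},{"hand": 0,"offset": [0.1,-0.2,-9],"angular": [0,0,0]},{"hand": 0,"offset": [0.1,-0.2,-11],"angular": [0,0,0]},{"hand": 0,"offset": [0.1,-0.2,-12.2],"angular": [0,0,0]},{"hand": 0,"offset": [0.1,-0.2,-12.7],"angular": [0,0,0]},{"hand": 0,"offset": [0.1,-0.2,-12.9],"angular": [0,0,0]},{"hand": 0,"offset": [0.1,-0.2,-12.9],"angular": [0,0,0]}]'

```text
time: 6.4
tool_pos: [0.5291, -0.3687, 0.0364]
tcp_rot: [3.092, 0.546, 0.002]
wrist_force: [0.3, -0.3, -1.7]
width: 0.33
```

Emit:
drive_tool --deltas '[{"hand": 0,"offset": [0,0,-0.1],"angular": [0,0,0]},{"hand": 0,"offset": [0,0,-0.1],"angular": [0,0,0]},{"hand": 0,"offset": [0,0,-0.1],"angular": [0,0,0]}]'

```text
time: 6.78
tool_pos: [0.5291, -0.3688, 0.0362]
tcp_rot: [3.092, 0.546, 0.002]
wrist_force: [-1.5, 1.8, 5.8]
width: 0.328
```

Emit:
drive_tool --deltas '[{"hand": 0.6,"offset": [0,0,0],"angular": [0,0,0]},{"hand": 0.6,"offset": [0,0,0],"angular": [0,0,0]},{"hand": 0.6,"offset": [0,0,0],"angular": [0,0,0]},{"hand": 0.6,"offset": [0,0,2],"angular": [0,0,0]},{"hand": 0.6,"offset": [0,0,6],"angular": [0,0,0]},{"hand": 0.6,"offset": [0,0,11],"angular": [0,0,0]},{"hand": 0.8,"offset": [0,0,16],"angular": [0,0,0]},{"hand": 1,"offset": [0,0,18],"angular": [0,0,0]}]'

```text
time: 7.78
tool_pos: [0.5303, -0.3696, 0.2203]
tcp_rot: [3.088, 0.546, 0.009]
wrist_force: [-0.1, 0.2, 0.5]
width: 0.979
```

Run:
```python
from h import *
from scipy.optimize import least_squares
c=snap('wrist','w3.png'); f=c['frame'].astype(int)
s=bot.read_state();print(s['tool_pos'],s['width'],proj(c,[[.528,-.3685,.062]]))
```

```text
[ 0.53066064 -0.36984557  0.22155431] 1.0010499526844554 [[323.56983146 183.01074565]]
```

View pics/w3.png

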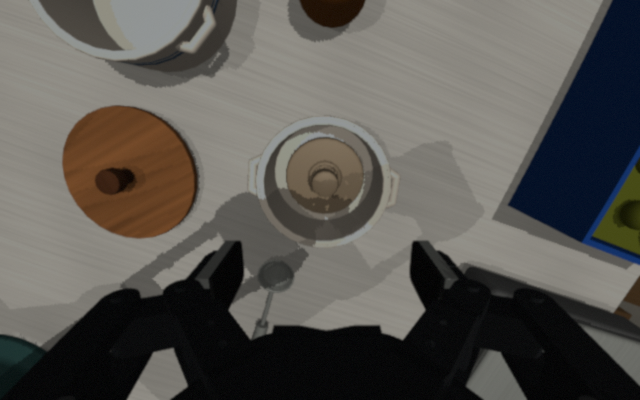

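The weight lies flat on the small crock's floor, with the disc ring concentric and the knob at (323,183) as predicted. Next is the small lid at about (0.677, 0.108).

Emit:
drive_tool --deltas '[{"hand": 1,"offset": [2,5,0],"angular": [0,0,0]},{"hand": 1,"offset": [4,10.5,0],"angular": [0,0,0]},{"hand": 1,"offset": [6,16,0],"angular": [0,0,0]},{"hand": 1,"offset": [8,21.5,0],"angular": [0,0,0]},{"hand": 1,"offset": [10,27,0],"angular": [0,0,0]},{"hand": 1,"offset": [12,33,0],"angular": [0,0,0]},{"hand": 1,"offset": [13.5,39,0],"angular": [0,0,0]},{"hand": 1,"offset": [14.4,44,0],"angular": [0,0,0]}]'

```text
time: 8.82
tool_pos: [0.6717, 0.0743, 0.2123]
tcp_rot: [-3.093, -0.548, 0.004]
wrist_force: [0.3, -0.0, -0.0]
width: 1.003
```

Emit:
drive_tool --deltas '[{"hand": 1,"offset": [0,3.6,-2],"angular": [0,0,0]},{"hand": 1,"offset": [0,3.6,-4],"angular": [0,0,0]},{"hand": 1,"offset": [0,3.6,-4],"angular": [0,0,0]}]'

```text
time: 9.2
tool_pos: [0.6697, 0.1072, 0.1701]
tcp_rot: [3.093, 0.547, -0.011]
wrist_force: [-0.4, -0.4, -0.4]
width: 0.999
```

```bash
cat > lid.py <<'E'
# wrist view: fit a disc (by colour) at height z near a guess
from h import *
import sys
from scipy.optimize import least_squares
gx,gy,z,r,kz=map(float,sys.argv[1:6])
c=snap('wrist',sys.argv[6]); hsv=cv2.cvtColor(c['frame'],cv2.COLOR_BGR2HSV)
m=((hsv[...,1]>55)&(hsv[...,0]<25)&(hsv[...,2]>35)).astype(np.uint8)
P=np.array([onz(c,u,v,z) for q in cv2.findContours(m,cv2.RETR_EXTERNAL,cv2.CHAIN_APPROX_NONE)[0] for u,v in q[:,0]])
P=P[abs(np.hypot(P[:,0]-gx,P[:,1]-gy)-r)<.015]
s=least_squares(lambda x:np.hypot(P[:,0]-x[0],P[:,1]-x[1])-r-x[2],[gx,gy,0],loss='cauchy',f_scale=.001).x
st=bot.read_state();print(len(P),np.round(s,4),'knob px',proj(c,[[s[0],s[1],kz]]).round(),'tcp',st['tool_pos'].round(4),st['wrist_force'].round(1),st['width'])
E
python3 lid.py .677 .108 .02 .068 .056 w4.png
```

```text
365 [ 0.679   0.1081 -0.0016] knob px [[329. 181.]] tcp [0.6708 0.1067 0.1719] [-0.5 -0.7 -0.4] 0.9967157058802902
```

Emit:
drive_tool --deltas '[{"hand": 1,"offset": [0.7,0.1,-5],"angular": [0,0,0]},{"hand": 1,"offset": [0.7,0.1,-10],"angular": [0,0,0]},{"hand": 1,"offset": [0.7,0.1,-13],"angular": [0,0,0]},{"hand": 1,"offset": [0.7,0.1,-14.5],"angular": [0,0,0]},{"hand": 0,"offset": [0.7,0.1,-14.5],"angular": [0,0,0]},{"hand": 0,"offset": [0.7,0.1,-14.5],"angular": [0,0,0]},{"hand": 0,"offset": [0.7,0.1,-14.5],"angular": [0,0,0]},{"hand": 0,"offset": [0.7,0.1,-14.5],"angular": [0,0,0]}]'

```text
time: 10.25
tool_pos: [0.6811, 0.109, 0.0317]
tcp_rot: [3.093, 0.547, 0.006]
wrist_force: [0.5, -0.7, 5.3]
width: 0.33
```

Emit:
drive_tool --deltas '[{"hand": 0,"offset": [0,0,1],"angular": [0,0,0]},{"hand": 0,"offset": [0,0,4],"angular": [0,0,0]},{"hand": 0,"offset": [0,0,8],"angular": [0,0,0]},{"hand": 0,"offset": [0,0,12],"angular": [0,0,0]},{"hand": 0,"offset": [-1,-2,15],"angular": [0,0,0]},{"hand": 0,"offset": [-2,-6,16],"angular": [0,0,0]},{"hand": 0,"offset": [-4,-11,16],"angular": [0,0,0]},{"hand": 0,"offset": [-6,-16,16],"angular": [0,0,0]}]'

```text
time: 11.25
tool_pos: [0.6185, -0.0521, 0.1898]
tcp_rot: [3.093, 0.548, 0.0]
wrist_force: [1.0, 0.4, -0.9]
width: 0.33
```

Emit:
drive_tool --deltas '[{"hand": 0,"offset": [-1.5,-5,0],"angular": [0,0,0]},{"hand": 0,"offset": [-3,-10,0],"angular": [0,0,0]},{"hand": 0,"offset": [-4.5,-15,0],"angular": [0,0,0]},{"hand": 0,"offset": [-6,-20,0],"angular": [0,0,0]},{"hand": 0,"offset": [-7.5,-25,0],"angular": [0,0,0]},{"hand": 0,"offset": [-9,-29,0],"angular": [0,0,0]},{"hand": 0,"offset": [-9.1,-31.5,0],"angular": [0,0,0]},{"hand": 0,"offset": [-9.1,-31.7,0],"angular": [0,0,0]}]'

```text
time: 12.25
tool_pos: [0.5284, -0.3693, 0.1893]
tcp_rot: [-3.094, -0.544, -0.001]
wrist_force: [-0.5, 1.2, -1.7]
width: 0.328
```

```bash
cat > rim.py <<'E'
from h import *
import sys
from scipy.optimize import least_squares
gx,gy,z,r=map(float,sys.argv[1:5])
c=snap('wrist',sys.argv[5]); f=c['frame'].astype(int)
w=((f[...,0]>=f[...,2]-3)&(f[...,1]>120)).astype(np.uint8)
cs,_=cv2.findContours(w,cv2.RETR_EXTERNAL,cv2.CHAIN_APPROX_NONE)
P=np.array([onz(c,u,v,z) for q in cs for u,v in q[:,0]]); P=P[abs(np.hypot(P[:,0]-gx,P[:,1]-gy)-r)<.012]
s=least_squares(lambda x:np.hypot(P[:,0]-x[0],P[:,1]-x[1])-r,[gx,gy],loss='cauchy',f_scale=.001).x
st=bot.read_state();print(len(P),s.round(4),'tcp',st['tool_pos'].round(4),st['wrist_force'].round(1),st['width'])
E
python3 rim.py .528 -.3685 .076 .068 w5.png
```

```text
167 [ 0.5278 -0.3683] tcp [ 0.5286 -0.3683  0.1891] [ 0.6  0.2 -1. ] 0.3303590281732427
```

View pics/w5.png

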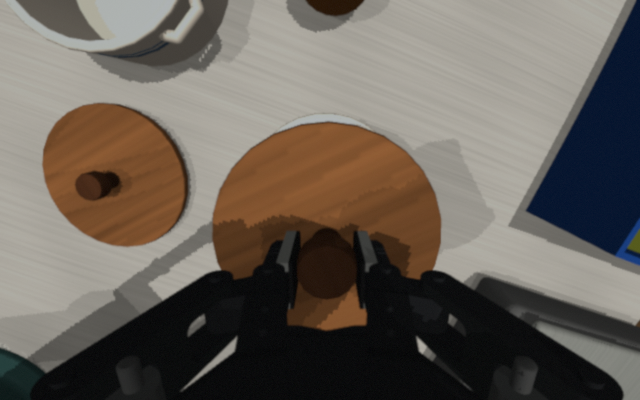

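The lid is held level over the small crock, with only the far rim sliver visible at (328,117). I'll check where it sits in the grip.

```bash
python3 lid.py .528 -.368 .178 .068 .214 w5b.png
```

```text
602 [ 0.5292 -0.3682 -0.0036] knob px [[326. 270.]] tcp [ 0.5287 -0.3674  0.1891] [ 0.4 -0.5 -1.6] 0.32579564743246964
```

Emit:
drive_tool --deltas '[{"hand": 0,"offset": [-0.1,0,-2.5],"angular": [0,0,0]},{"hand": 0,"offset": [-0.1,0,-5],"angular": [0,0,0]},{"hand": 0,"offset": [-0.1,0,-7],"angular": [0,0,0]},{"hand": 0,"offset": [-0.1,0,-8],"angular": [0,0,0]},{"hand": 0,"offset": [-0.1,0,-8.6],"angular": [0,0,0]},{"hand": 0,"offset": [-0.1,0,-8.9],"angular": [0,0,0]},{"hand": 0,"offset": [-0.1,0,-8.9],"angular": [0,0,0]}]'

```text
time: 13.22
tool_pos: [0.5276, -0.3684, 0.1008]
tcp_rot: [3.093, 0.546, 0.001]
wrist_force: [0.4, -0.3, -1.3]
width: 0.329
```

Emit:
drive_tool --deltas '[{"hand": 0,"offset": [0,0,-0.1],"angular": [0,0,0]},{"hand": 0,"offset": [0,0,-0.2],"angular": [0,0,0]},{"hand": 0,"offset": [0,0,-0.2],"angular": [0,0,0]}]'

```text
time: 13.6
tool_pos: [0.5277, -0.3686, 0.0997]
tcp_rot: [3.093, 0.546, 0.001]
wrist_force: [-1.8, 1.4, 4.9]
width: 0.333
```

Emit:
drive_tool --deltas '[{"hand": 0.7,"offset": [0,0,0],"angular": [0,0,0]},{"hand": 0.8,"offset": [0,0,0],"angular": [0,0,0]},{"hand": 0.8,"offset": [0,0,0],"angular": [0,0,0]},{"hand": 0.8,"offset": [0,0,2],"angular": [0,0,0]},{"hand": 0.8,"offset": [0,0,6],"angular": [0,0,0]},{"hand": 1,"offset": [0,0,10],"angular": [0,0,0]},{"hand": 1,"offset": [0,4,12],"angular": [0,0,0]},{"hand": 1,"offset": [0,10,12],"angular": [0,0,0]}]'

```text
time: 14.6
tool_pos: [0.5294, -0.2695, 0.2232]
tcp_rot: [3.089, 0.541, 0.01]
wrist_force: [0.2, 1.0, -0.5]
width: 1.0
```

Run:
```python
from h import *
w=snap('wrist','w6.png')['frame'];s=snap('scene')['frame']
a=cv2.resize(s[190:330,140:360],(440,280),interpolation=cv2.INTER_CUBIC)
cv2.imwrite('pics/c6.png',np.hstack([cv2.resize(w,(448,280)),a[:, :350]])); print(bot.read_state()['tool_pos'])
```

```text
[ 0.52769555 -0.26380871  0.22057269]
```

View pics/c6.png

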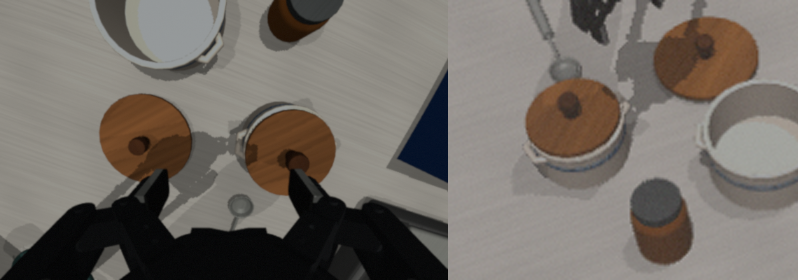

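The small lid is seated level on the crock in both views. Next is the large weight.

Emit:
drive_tool --deltas '[{"hand": 1,"offset": [0,6,0],"angular": [0,0,0]},{"hand": 1,"offset": [0,12,0],"angular": [0,0,0]},{"hand": 1,"offset": [0,18,0],"angular": [0,0,0]},{"hand": 1,"offset": [0,24,0],"angular": [0,0,0]},{"hand": 1,"offset": [0,30,0],"angular": [0,0,0]},{"hand": 1,"offset": [0,36,0],"angular": [0,0,0]},{"hand": 1,"offset": [0,42,0],"angular": [0,0,0]},{"hand": 1,"offset": [0.5,48,0],"angular": [0,0,0]}]'

```text
time: 15.7
tool_pos: [0.5328, 0.2135, 0.2198]
tcp_rot: [3.093, 0.547, 0.003]
wrist_force: [0.7, -0.9, -0.3]
width: 1.0
```

Emit:
drive_tool --deltas '[{"hand": 1,"offset": [0,6,0],"angular": [0,0,0]},{"hand": 1,"offset": [0,12,0],"angular": [0,0,0]},{"hand": 1,"offset": [0,12.8,-3],"angular": [0,0,0]},{"hand": 1,"offset": [0,12.8,-5],"angular": [0,0,0]},{"hand": 1,"offset": [0,12.8,-5],"angular": [0,0,0]}]'

```text
time: 16.32
tool_pos: [0.5311, 0.3381, 0.166]
tcp_rot: [3.092, 0.545, -0.007]
wrist_force: [1.0, 0.1, 0.4]
width: 1.0
```

```bash
python3 lid.py .535 .343 .016 .062 .052 w7.png; python3 -c "from h import *;print(bot.read_state()['q'])"
```

```text
327 [ 0.5361  0.3446 -0.0023] knob px [[321. 184.]] tcp [0.532  0.3384 0.1675] [-0.2 -0.7  0.5] 0.9977549623711617
[ 5.27220444e-01  2.28251984e-01  1.76866815e+00 -3.21282390e-04
  1.14698426e+00  1.74948743e+00]
```

Emit:
drive_tool --deltas '[{"hand": 1,"offset": [0.3,0.4,-5],"angular": [0,0,0]},{"hand": 1,"offset": [0.3,0.4,-10],"angular": [0,0,0]},{"hand": 1,"offset": [0.3,0.4,-13],"angular": [0,0,0]},{"hand": 1,"offset": [0.3,0.4,-14.4],"angular": [0,0,0]},{"hand": 0,"offset": [0.3,0.4,-14.4],"angular": [0,0,0]},{"hand": 0,"offset": [0.3,0.4,-14.4],"angular": [0,0,0]},{"hand": 0,"offset": [0.3,0.4,-14.4],"angular": [0,0,0]},{"hand": 0,"offset": [0.3,0.4,-14.4],"angular": [0,0,0]}]'

```text
time: 17.38
tool_pos: [0.5368, 0.3449, 0.0266]
tcp_rot: [-3.092, -0.546, -0.005]
wrist_force: [-1.0, -0.1, 7.1]
width: 0.327
```

Emit:
drive_tool --deltas '[{"hand": 0,"offset": [0,0,1],"angular": [0,0,0]},{"hand": 0,"offset": [0,0,4],"angular": [0,0,0]},{"hand": 0,"offset": [0,0,8],"angular": [0,0,0]},{"hand": 0,"offset": [0,-1,12],"angular": [0,0,0]},{"hand": 0,"offset": [0,-4,15],"angular": [0,0,0]},{"hand": 0,"offset": [0,-9,16],"angular": [0,0,0]},{"hand": 0,"offset": [1,-14,16],"angular": [0,0,0]},{"hand": 0,"offset": [2.5,-19,16],"angular": [0,0,0]}]' --force 70

```text
time: 18.38
tool_pos: [0.5592, 0.1524, 0.184]
tcp_rot: [3.093, 0.548, -0.002]
wrist_force: [1.1, 0.6, -5.1]
width: 0.323
```

Emit:
drive_tool --deltas '[{"hand": 0,"offset": [1.5,-5,0],"angular": [0,0,0]},{"hand": 0,"offset": [3,-10,0],"angular": [0,0,0]},{"hand": 0,"offset": [5,-15,0],"angular": [0,0,0]},{"hand": 0,"offset": [7,-20,0],"angular": [0,0,0]},{"hand": 0,"offset": [9,-24.5,0],"angular": [0,0,0]},{"hand": 0,"offset": [9.5,-27.5,0],"angular": [0,0,0]},{"hand": 0,"offset": [9.5,-28.4,0],"angular": [0,0,0]},{"hand": 0,"offset": [9.5,-28.4,0],"angular": [0,0,0]}]'

```text
time: 19.38
tool_pos: [0.6544, -0.13, 0.1834]
tcp_rot: [-3.093, -0.545, 0.003]
wrist_force: [-0.5, 1.1, -5.3]
width: 0.327
```

```bash
python3 rim.py .657 -.129 .09 .084 w8.png; python3 lid.py .657 -.129 .176 .062 .214 w8b.png
```

```text
584 [ 0.6583 -0.1301] tcp [ 0.6545 -0.1292  0.1836] [ 0.4  0.6 -5. ] 0.32385065059189794
556 [ 0.656  -0.1291 -0.0036] knob px [[327. 275.]] tcp [ 0.6547 -0.1288  0.1839] [ 1.1  0.9 -3.9] 0.3264939861574678
```

View pics/w8.png

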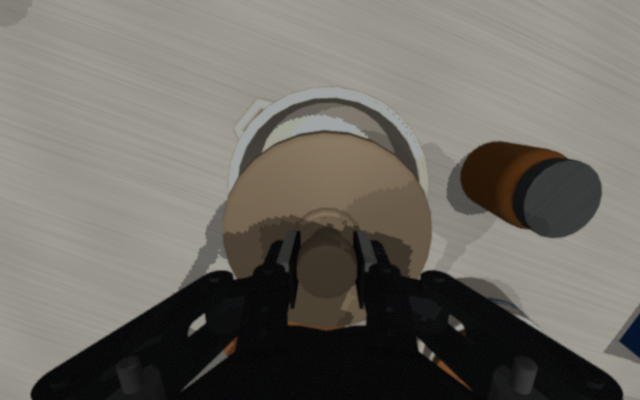

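The wrist view shows the weight level over the large crock; the crock rim fits at (0.658, -0.130). Lowering now.

Emit:
drive_tool --deltas '[{"hand": 0,"offset": [0.3,-0.1,-3],"angular": [0,0,0]},{"hand": 0,"offset": [0.3,-0.1,-6],"angular": [0,0,0]},{"hand": 0,"offset": [0.3,-0.1,-9],"angular": [0,0,0]},{"hand": 0,"offset": [0.3,-0.1,-12],"angular": [0,0,0]},{"hand": 0,"offset": [0.3,-0.1,-13.7],"angular": [0,0,0]},{"hand": 0,"offset": [0.3,-0.1,-14.4],"angular": [0,0,0]},{"hand": 0,"offset": [0.3,-0.1,-14.6],"angular": [0,0,0]},{"hand": 0,"offset": [0.3,-0.1,-14.6],"angular": [0,0,0]}]'

```text
time: 20.48
tool_pos: [0.6593, -0.1313, 0.0395]
tcp_rot: [3.093, 0.547, 0.003]
wrist_force: [-0.2, 0.3, -3.9]
width: 0.327
```

Emit:
drive_tool --deltas '[{"hand": 0,"offset": [0,0,-0.1],"angular": [0,0,0]},{"hand": 0,"offset": [0,0,-0.2],"angular": [0,0,0]},{"hand": 0,"offset": [0,0,-0.2],"angular": [0,0,0]}]'

```text
time: 20.85
tool_pos: [0.6588, -0.1314, 0.0369]
tcp_rot: [3.093, 0.546, 0.002]
wrist_force: [0.5, -0.2, -1.9]
width: 0.329
```

Emit:
drive_tool --deltas '[{"hand": 0,"offset": [0,0,-0.1],"angular": [0,0,0]},{"hand": 0,"offset": [0,0,-0.1],"angular": [0,0,0]},{"hand": 0,"offset": [0,0,-0.1],"angular": [0,0,0]}]'

```text
time: 21.22
tool_pos: [0.6588, -0.1315, 0.0366]
tcp_rot: [3.093, 0.546, 0.002]
wrist_force: [-3.3, -2.1, 5.5]
width: 0.319
```

Contact. I'll release, rise and look.

Emit:
drive_tool --deltas '[{"hand": 0.7,"offset": [0,0,0],"angular": [0,0,0]},{"hand": 0.7,"offset": [0,0,0],"angular": [0,0,0]},{"hand": 0.7,"offset": [0,0,0],"angular": [0,0,0]},{"hand": 0.7,"offset": [0,0,2],"angular": [0,0,0]},{"hand": 0.7,"offset": [0,0,6],"angular": [0,0,0]},{"hand": 0.7,"offset": [0,0,11],"angular": [0,0,0]},{"hand": 1,"offset": [0,0,16],"angular": [0,0,0]},{"hand": 1,"offset": [0,0,18],"angular": [0,0,0]}]'

```text
time: 22.22
tool_pos: [0.6607, -0.1316, 0.2216]
tcp_rot: [3.09, 0.546, 0.012]
wrist_force: [-0.3, 0.6, 0.2]
width: 1.002
```

```bash
python3 rim.py .658 -.130 .09 .084 w9.png; python3 lid.py .658 -.130 .026 .062 .062 w9b.png
```

```text
648 [ 0.6586 -0.1302] tcp [ 0.6612 -0.1317  0.2228] [ 0.6 -0.7  2.1] 0.9988691082032101
280 [ 0.6586 -0.1319 -0.0024] knob px [[325. 184.]] tcp [ 0.6604 -0.1316  0.2199] [ 1.2  0.4 -0.1] 0.9981367043287696
```

View pics/w9.png

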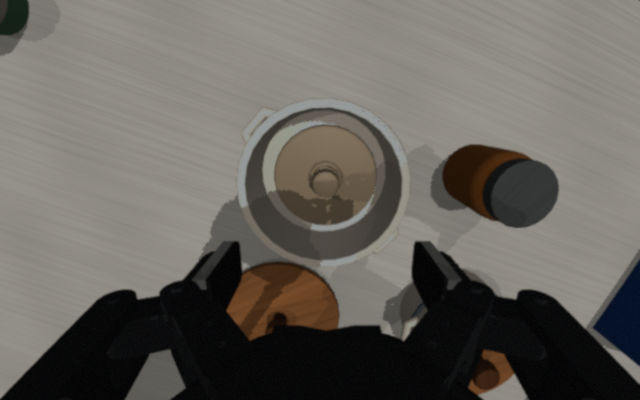

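The large weight is flat and central on the floor, with its knob at (325,184). Now the large lid at (0.446, -0.140).

Emit:
drive_tool --deltas '[{"hand": 1,"offset": [-5,0,0],"angular": [0,0,0]},{"hand": 1,"offset": [-10,-0.3,0],"angular": [0,0,0]},{"hand": 1,"offset": [-15,-0.6,-1],"angular": [0,0,0]},{"hand": 1,"offset": [-20,-0.9,-3],"angular": [0,0,0]},{"hand": 1,"offset": [-21.2,-0.9,-5],"angular": [0,0,0]},{"hand": 1,"offset": [-21.2,-0.9,-5],"angular": [0,0,0]},{"hand": 1,"offset": [-21.2,-0.9,-5],"angular": [0,0,0]}]'

```text
time: 23.2
tool_pos: [0.4468, -0.1401, 0.1651]
tcp_rot: [-3.093, -0.547, 0.0]
wrist_force: [-0.3, -0.8, 0.0]
width: 1.002
```

```bash
python3 lid.py .445 -.140 .020 .084 .056 w10.png
```

```text
452 [ 0.4455 -0.141  -0.0018] knob px [[327. 195.]] tcp [ 0.4474 -0.1403  0.1657] [-0.4 -0.2 -0.8] 1.0007789112984293
```

Emit:
drive_tool --deltas '[{"hand": 1,"offset": [-0.1,0,-5],"angular": [0,0,0]},{"hand": 1,"offset": [-0.1,0,-10],"angular": [0,0,0]},{"hand": 1,"offset": [-0.1,0,-12.5],"angular": [0,0,0]},{"hand": 1,"offset": [-0.1,0,-13.7],"angular": [0,0,0]},{"hand": 0,"offset": [-0.1,0,-13.7],"angular": [0,0,0]},{"hand": 0,"offset": [-0.1,0,-13.7],"angular": [0,0,0]},{"hand": 0,"offset": [-0.1,0,-13.7],"angular": [0,0,0]},{"hand": 0,"offset": [-0.1,0,-13.7],"angular": [0,0,0]}]'

```text
time: 24.25
tool_pos: [0.4468, -0.1406, 0.03]
tcp_rot: [3.092, 0.546, 0.004]
wrist_force: [0.8, 0.7, 6.1]
width: 0.329
```

Emit:
drive_tool --deltas '[{"hand": 0,"offset": [0,0,1],"angular": [0,0,0]},{"hand": 0,"offset": [0,0,4],"angular": [0,0,0]},{"hand": 0,"offset": [0,0,8],"angular": [0,0,0]},{"hand": 0,"offset": [0,0,12],"angular": [0,0,0]},{"hand": 0,"offset": [0,0,16],"angular": [0,0,0]},{"hand": 0,"offset": [4,0,17.5],"angular": [0,0,0]},{"hand": 0,"offset": [8,0,17.5],"angular": [0,0,0]},{"hand": 0,"offset": [12,0.5,17.5],"angular": [0,0,0]}]'

```text
time: 25.25
tool_pos: [0.5663, -0.1353, 0.2043]
tcp_rot: [3.093, 0.546, 0.001]
wrist_force: [-0.1, -0.6, -1.3]
width: 0.33
```

Emit:
drive_tool --deltas '[{"hand": 0,"offset": [4,0.4,0],"angular": [0,0,0]},{"hand": 0,"offset": [7,0.4,0],"angular": [0,0,0]},{"hand": 0,"offset": [9,0.4,0],"angular": [0,0,0]},{"hand": 0,"offset": [9.3,0.4,0],"angular": [0,0,0]},{"hand": 0,"offset": [9.3,0.4,0],"angular": [0,0,0]}]'

```text
time: 25.88
tool_pos: [0.6575, -0.131, 0.203]
tcp_rot: [-3.093, -0.547, 0.002]
wrist_force: [0.7, 0.2, -1.2]
width: 0.326
```

```bash
python3 rim.py .6585 -.1305 .09 .084 w11.png; python3 lid.py .658 -.130 .193 .084 .23 w11b.png
```

```text
0 [ 0.6585 -0.1305] tcp [ 0.6573 -0.1311  0.2031] [-0.7  0.5 -1.3] 0.3324864686712031
588 [ 0.6567 -0.1315 -0.0023] knob px [[326. 275.]] tcp [ 0.6573 -0.1311  0.2033] [ 0.2  0.1 -1.5] 0.3281602179326658
```

Emit:
drive_tool --deltas '[{"hand": 0,"offset": [0.2,0.1,-2.5],"angular": [0,0,0]},{"hand": 0,"offset": [0.2,0.1,-5],"angular": [0,0,0]},{"hand": 0,"offset": [0.2,0.1,-7],"angular": [0,0,0]},{"hand": 0,"offset": [0.2,0.1,-8],"angular": [0,0,0]},{"hand": 0,"offset": [0.2,0.1,-8.6],"angular": [0,0,0]},{"hand": 0,"offset": [0.2,0.1,-9],"angular": [0,0,0]},{"hand": 0,"offset": [0.2,0.1,-9],"angular": [0,0,0]}]'

```text
time: 26.85
tool_pos: [0.6606, -0.1302, 0.1136]
tcp_rot: [3.093, 0.547, 0.001]
wrist_force: [0.5, 0.2, -1.5]
width: 0.327
```

Emit:
drive_tool --deltas '[{"hand": 0,"offset": [0,0,-0.1],"angular": [0,0,0]},{"hand": 0,"offset": [0,0,-0.2],"angular": [0,0,0]},{"hand": 0,"offset": [0,0,-0.2],"angular": [0,0,0]}]'

```text
time: 27.22
tool_pos: [0.6607, -0.1302, 0.112]
tcp_rot: [3.093, 0.547, 0.001]
wrist_force: [-1.0, 0.4, 0.5]
width: 0.326
```

Emit:
drive_tool --deltas '[{"hand": 0,"offset": [0,0,-0.1],"angular": [0,0,0]},{"hand": 0,"offset": [0,0,-0.1],"angular": [0,0,0]},{"hand": 0,"offset": [0,0,-0.1],"angular": [0,0,0]}]'

```text
time: 27.6
tool_pos: [0.6607, -0.1302, 0.112]
tcp_rot: [3.093, 0.547, 0.002]
wrist_force: [-2.7, 0.9, 6.3]
width: 0.328
```

Contact at the expected seat height, 0.112. I'll release and retreat towards the robot.

Emit:
drive_tool --deltas '[{"hand": 0.7,"offset": [0,0,0],"angular": [0,0,0]},{"hand": 0.8,"offset": [0,0,0],"angular": [0,0,0]},{"hand": 0.8,"offset": [0,0,0],"angular": [0,0,0]},{"hand": 0.8,"offset": [0,0,2],"angular": [0,0,0]},{"hand": 0.8,"offset": [0,0,6],"angular": [0,0,0]},{"hand": 1,"offset": [0,0,11],"angular": [0,0,0]},{"hand": 1,"offset": [-2,5,14],"angular": [0,0,0]},{"hand": 1,"offset": [-4,10,14],"angular": [0,0,0]}]'

```text
time: 28.6
tool_pos: [0.6228, -0.0298, 0.2567]
tcp_rot: [3.092, 0.544, 0.015]
wrist_force: [0.6, 1.0, -1.0]
width: 0.999
```

Emit:
drive_tool --deltas '[{"hand": 1,"offset": [-4,4,0],"angular": [0,0,0]},{"hand": 1,"offset": [-8,8,0],"angular": [0,0,0]},{"hand": 1,"offset": [-11,12,0],"angular": [0,0,0]},{"hand": 1,"offset": [-13,17,0],"angular": [0,0,0]},{"hand": 1,"offset": [-13,17,0],"angular": [0,0,0]}]'

```text
time: 29.22
tool_pos: [0.4892, 0.1428, 0.2521]
tcp_rot: [-3.091, -0.554, -0.004]
wrist_force: [0.7, 0.0, -0.0]
width: 1.001
```

Run:
```python
from h import *
from scipy.optimize import least_squares
t=snap('top','t12.png');s=snap('scene','s12.png')
hsv=cv2.cvtColor(t['frame'],cv2.COLOR_BGR2HSV)
m=((hsv[...,1]>55)&(hsv[...,0]<25)).astype(np.uint8)
for n,gx,gy,z,r in(('L',.6586,-.1303,.102,.084),('S',.528,-.368,.088,.068)):
    P=np.array([onz(t,u,v,z) for q in cv2.findContours(m,cv2.RETR_EXTERNAL,cv2.CHAIN_APPROX_NONE)[0] for u,v in q[:,0]])
    P=P[abs(np.hypot(P[:,0]-gx,P[:,1]-gy)-r)<.015]
    print(n,least_squares(lambda x:np.hypot(P[:,0]-x[0],P[:,1]-x[1])-r-x[2],[gx,gy,0],loss='cauchy',f_scale=.001).x.round(4))
a=cv2.resize(s['frame'][170:330,140:400],(520,320),interpolation=cv2.INTER_CUBIC)
b=cv2.resize(t['frame'][90:250,310:510],(400,320),interpolation=cv2.INTER_CUBIC)
cv2.imwrite('pics/c12.png',np.hstack([a[:,:400],b]))
```

```text
L [ 0.657  -0.1295 -0.0019]
S [ 0.5236 -0.3668 -0.0013]
```

View pics/c12.png

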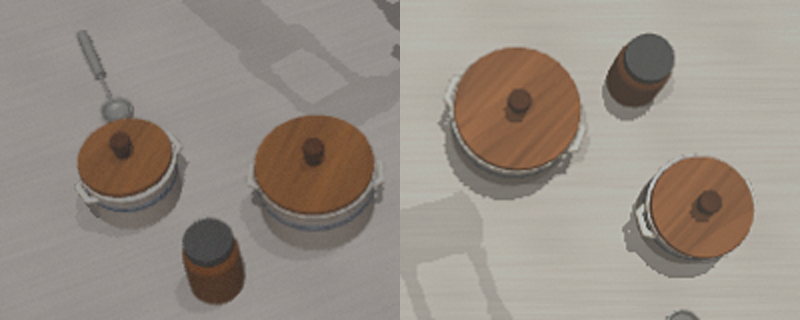

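Both lids sit level. The large one fits within 2 mm of its crock's axis and the small one within 4–5 mm, against 8 mm of play. Spoon and jar are in place.

```bash
python3 -c "from h import *;print(bot.finish_job())"
```

```text
the job is handed in; nothing more can be done
None
```

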